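# Refit the cover of a dry-block incubator

## Task

Close the white block incubator with its blue cover. The cover is stowed under the low bench riser with only its yellow tongue end sticking out: pull it out by the tongue, lay it flat on the bench and let go, then take it by its grey grip bar, hook the tongue at a tilt under the incubator's overhanging lip and swing the cover gently down, without letting it drop, until it lies flat and fully home in its recess; then let go. Do not push about or tip the bottle, beaker and jar.

Things in the scene. Friction and masses are not known exactly. Their poses are not given: they have to be found in the camera images.
- cover_handle (a point): Centre of the grey grip bar of the loose blue cover (about 0.25 kg). Bar: 16 mm thick (cover x), 90 mm long (y), 35 mm tall, on the middle of a blue plate 150 (x) x 120 (y) x 8 mm. This point is 17.5 mm above the plate's top, 25.5 mm above its underside. Axes are the cover's: z up out of the top, -x towards the yellow tongue.
- cover_tongue (a point): Middle of the yellow tongue on the cover's -x edge: 40 mm wide (y), 8 mm thick, level with the plate, sticking out 36 mm from the middle of the edge; free room for fingers at both sides. This point is at cover x = -93 mm, 4 mm above the underside, 18 mm from the plate's edge and from the tip. Axes are the cover's.
- cover_tip (a point): Centre of the end face of the tongue, at cover x = -111 mm, 4 mm above the underside. Axes are the cover's.
- cover_plate (a point): Centre of the cover's plate on its underside (0 mm high when it lies on the bench), straight below the grip bar. Axes are the cover's.
- incubator: Fixed white block incubator, 218 (x) x 160 (y) mm, 83 mm high at the rim, 93 mm at the lip along its -x end. Origin: centre of its underside; -x is the lip end, roughly facing the robot. In its top is an 8 mm deep recess: ledges (18 mm wide at the sides, y 46 to 64 mm; 12 mm at the far end) carry the plate at 75 mm; 4 mm play at each side and far end. Between ledges open 15 mm down to the vials.
- seat (a point): Point fixed to the incubator where the centre of the plate's underside (point cover_plate) lies when the cover is home: 75 mm above the bench, 18 mm to +x of the incubator's origin. Axes as the incubator's, and the cover's axes then agree with them (tongue to -x).
- lip (a point): Middle of the lower inner edge of the overhanging lip, 88 mm to -x of the seat, 12 mm above the ledges; axes as the incubator's. Lip 6 mm thick, full width (y), over a pocket 29 mm deep in -x, open 35 mm below ledge level. With the cover home the tongue is 23 mm under it, 4 mm height and 6 mm depth to spare. Entry only with the cover tilted, tongue end low (20 to 25 degrees).
- riser: Fixed low bench riser: white board 200 (x) x 220 (y) x 12 mm, its top 67 mm above the bench, on grey side walls 12 mm thick at y = +-104 mm. Origin: centre, at bench level. Open at its -x end, where the tongue sticks out; the cover lies on the bench under it, tongue to the riser's -x, grip bar some 45 mm inside the front edge (x = -100 mm), out of reach.
- amber_bottle: Loose amber bottle, 56 mm across, 110 mm tall, on top of the riser. Origin: centre of its foot. Leave alone.
- beaker: Loose glass beaker, 72 mm across, 90 mm tall, on the bench. Origin: centre of its foot. Leave alone.
- jar: Loose white jar with a blue cap, 72 mm across, 85 mm tall, on the bench. Origin: centre of its foot. Leave alone.
There are look-alikes about, which are no part of the job. What is meant by the part that bears cover_handle is not black, and is the smaller of those in its own colour.

How it is judged:
On the way, in this order (a step that is already met when the one before it is completed fails the run):
1. the cover is out from under the riser, lying flat on the bench and let go (horizontal distance between cover_handle and riser above 0.125 m and height (world z) of cover_plate below 0.006 m and angle between cover_plate's own z axis and vertical below 0.05 rad and contact force between the fingers and cover below 0.2 N), for 0.2 s.
2. the tongue is under the lip while the cover is still tilted (x of cover_tip in the frame of lip between -0.04 and -0.008 m and y of cover_tip in the frame of lip between -0.05 and 0.05 m and z of cover_tip in the frame of lip below 0 m and height (world z) of cover_tip above 0.035 m and angle between cover_plate's own z axis and vertical above 0.12 rad), for 0.05 s.
At the end, for the whole second after the job is handed in: The cover lies at rest and let go in the incubator's recess: its tongue at least 10 mm under the lip, plate within 3 mm of the ledges in height, within 8 mm of the seat sideways and 8 mm (far side) to 10 mm (lip side) lengthways, level within 0.03 rad (x of cover_plate in the frame of seat between -0.01 and 0.008 m and y of cover_plate in the frame of seat between -0.008 and 0.008 m and z of cover_plate in the frame of seat between -0.003 and 0.003 m and angle between cover_plate's own z axis and vertical below 0.03 rad and x of cover_tip in the frame of lip below -0.01 m and z of cover_tip in the frame of lip below 0 m and linear speed of cover below 0.01 m/s and angular speed of cover below 0.1 rad/s); the robot touches nothing.
It fails at once if the amber bottle is shoved more than 30 mm or tipped over (distance of amber_bottle from where it was at the start of the episode above 0.03 m or angle between amber_bottle's own z axis and vertical above 0.35 rad).
It fails at once if the glass beaker is shoved more than 30 mm or tipped over (distance of beaker from where it was at the start of the episode above 0.03 m or angle between beaker's own z axis and vertical above 0.35 rad).
It fails at once if the white jar is shoved more than 30 mm or tipped over (distance of jar from where it was at the start of the episode above 0.03 m or angle between jar's own z axis and vertical above 0.35 rad).
It fails at once if the cover is let drop into the incubator (it falls faster than 4 rad/s while over the opening) (horizontal distance between cover_plate and seat below 0.06 m and height (world z) of cover_plate below 0.16 m and angular speed of cover above 4 rad/s).
It also fails if it takes over 67 s, if anything falls off the work surface, if the arm or the gripper's body presses on something with over 40 N, if the wrist force passes 120 N, or if a joint passes its speed limit or range.

## Robot

A 6-joint arm with a two-finger parallel gripper is mounted at the origin on the work surface. World frame = base frame: x ahead of the robot, y to its left, z up, the work surface at z = 0. Lengths are in m, angles in rad, forces in N, time in s.
With the tool pointing down it reaches from about 0.375 to 0.9 m from the base axis. Payload 3.1 kg.
Tool frame: the origin (TCP) lies at the very end of the fingers, on their centre line; the grasp point (between the pads) lies 19 mm behind it; z points along the fingers, y is the direction in which the jaws open and shut (so a half turn about z gives the same grasp; the last joint's range is limited). The gripper opens to 87 mm and grips with 3 to 60 N. Pads are 19 mm wide; open, the fingers measure 117 mm over their backs; the gripper's body (75 mm by 190 mm) begins 51 mm behind the grasp point.
Start: joints at [-1.284, 0.527, 1.433, -0, 1.181, -0.178], TCP at [0.28, -0.559, 0.223] pointing down, gripper open.
Joint ranges: [-3.08, 3.08], [-0.75, 2.2], [0.22, 2.44], [-1.43, 4.57], [0, 2.65], [-2.85, 2.85]. Speed limits (rad/s): [2.79, 2.79, 3.14, 3.14, 3.14, 3.14].

## Interface

Orientations are given as a 3x3 rotation matrix whose columns are the frame's x, y, z axes.
In Python, from station import arm gives the robot as it stands.
- The arm moves only by the tool carry_out, never from a script. Its argument "plan" is a list of rows, each an object of numbers: "claw": the closure, from 0 (fully open) to 1 (shut); "dx", "dy", "dz": the shift along the tool's x, y, z normalised to -1 to 1, where 1 is 30 mm; "ax", "ay", "az": the turn, a rotation vector about the tool's x, y, z normalised to -1 to 1, where 1 is pi rad. A call has 1 to 20 rows; each row shifts and turns the pose as measured when the row begins, along the tool's axes as they then stand; what a row does not reach is not made up. A row lasts 1/8 s, in which the tool goes at most 62.5 mm and 10.7 degrees, less where a joint would pass 70% of its speed; a pose out of reach is approached as far as the arm can. A call with a number of a shift or a turn outside -1 to 1 is refused whole. A call with a gripper value outside its range is refused whole. The fingers move at their own pace and stop on an object; "newtons" is the grip in N (left out, the last holds). Time passes only in rows, so rows that do not move let the fingers close. It gives the time, the measured TCP pose, the force and the opening at its end, in the units of the state.
- arm.read_state(): the state, without advancing time (a new reading comes with each control period).
- arm.get_image(name): name is "scene" or "top" or "wrist"; returns a dict with "frame" (400x640x3 uint8, blue, green, red), "z_map" (400x640 float32, m along the optical axis (not along the pixel's ray), 0 where there is no reading), "vertical_fov" (degrees; the focal length in pixels is half the picture's height over the tangent of half this angle, whatever the lens; pixels are square), "cx", "cy" (the principal point, pixels), "rvec" (rotation vector, rad) and "tvec" (3), from world to camera coordinates, as OpenCV has them; the wrist camera has in their place "hand_eye" (4x4, takes a point from camera to tool coordinates, whose origin is the TCP and whose axes are the flange's). Camera axes: x right, y down, z forward; pixel columns grow to the right and rows downward; lengths in m; the calibration is good to about 2 mm. A picture is of the moment at which its call begins: read the wrist's pose just before it.
- arm.close_job(): hands the job in, once; it reports no verdict.
The state is a dict: "t": time; "joint_positions": joint angles; "qvel": joint speeds; "tau": joint torques, N m; "tool_pos": TCP position; "tcp_rot": TCP orientation; "force": force on the tool from outside, world axes, zero at the start; "ft_torque": the same for the moment, N m; "gripper_width": finger opening in m.
Only numpy, scipy, OpenCV 4.12 (cv2) and the standard library are available. Lean on these libraries where they do the work, as an engineer would, in place of code of your own. Each camera call takes 0.05 s, during which the arm holds its last target. There are 200 camera calls.

## Working session

There is one attempt and no reset: what is moved stays moved. The work goes in short steps, Python scripts to look and compute and a tool call to move; the robot and the scene stay as the last step left them, time stands still between calls to the robot, and variables do not carry over. Pictures are saved under pics/ and viewed, about 8 in all and at most 12, crops included, and the job is handed in when it is done.

Besides the shell and the picture viewer there is one more tool, called in YAML: its name, and indented under it one key for each argument. carry_out: Moves the arm, as the interface text tells. Its arguments: {"type":"object","properties":{"plan":{"type":"array","items":{"type":"object","properties":{"claw":{"type":"number"},"dx":{"type":"number"},"dy":{"type":"number"},"dz":{"type":"number"},"ax":{"type":"number"},"ay":{"type":"number"},"az":{"type":"number"}}}},"newtons":{"type":"number"}},"required":["plan"]}

```bash
mkdir -p pics; ls; cat > h.py <<'E'
import numpy as np, cv2
from station import arm
from scipy.spatial.transform import Rotation as R
def pts(name):
    s=arm.read_state(); im=arm.get_image(name); f=im["frame"]; z=im["z_map"]
    h,w=z.shape; F=h/2/np.tan(np.radians(im["vertical_fov"])/2)
    u,v=np.meshgrid(np.arange(w),np.arange(h))
    P=np.stack([(u-im["cx"])/F*z,(v-im["cy"])/F*z,z],-1)
    if "rvec" in im:
        M=R.from_rotvec(np.ravel(im["rvec"])).as_matrix(); P=(P-np.ravel(im["tvec"]))@M
    else:
        H=np.array(im["hand_eye"]); P=P@H[:3,:3].T+H[:3,3]
        P=P@np.array(s["tcp_rot"]).T+np.array(s["tool_pos"])
    P[z==0]=np.nan
    return f,P,im
E
python3 - <<'E'
from h import *
for n in("scene","top"):
    f,P,im=pts(n); cv2.imwrite(f"pics/{n}1.png",f); np.save(f"{n}1.npy",P)
    print(n,im["vertical_fov"],im["cx"],im["cy"],im["rvec"],im["tvec"])
print(arm.read_state())
E
```

```text
pics
scene 51.24069953576318 322.49323693576224 195.35500609356745 [ 1.50600897  1.86917103 -0.92660867] [ 0.07758035 -0.24846289  1.60610278]
top 57.99943393605343 318.48366212740956 202.0493217080497 [ 2.10941101 -2.15018983  0.2124343 ] [0.04751153 0.56786019 0.78558034]
{'t': 0.1, 'joint_positions': array([-1.28448162e+00,  5.28382195e-01,  1.43375590e+00, -4.19447056e-05,
        1.18141781e+00, -1.78491414e-01]), 'qvel': array([-0.00022542, -0.00234847, -0.00252847, -0.00044472,  0.00155137,
        0.00022611]), 'tau': array([-3.75747650e-04, -4.40985668e+01, -1.77150983e+01,  6.35054684e-02,
        5.33600163e-02, -4.21311336e-05]), 'tool_pos': array([ 0.27998767, -0.55804185,  0.22166979]), 'tcp_rot': array([[ 8.93901428e-01,  4.48263190e-01, -5.91683709e-04],
       [ 4.48263473e-01, -8.93899521e-01,  1.87236784e-03],
       [ 3.10407798e-04, -1.93894248e-03, -9.99998072e-01]]), 'force': array([-0.17449874,  0.48635375, -0.00722647]), 'ft_torque': array([-0.00650005, -0.00808088,  0.00832491]), 'gripper_width': 0.08719295549155925}
```

View pics/scene1.png

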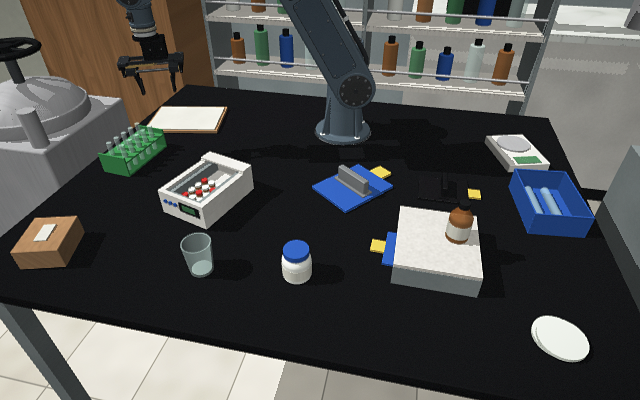

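View pics/top1.png

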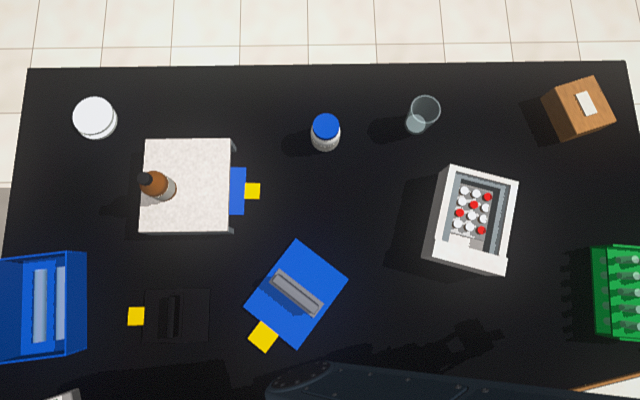

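Candidates: blue cover under the riser (top 245,190), free blue cover (296,295) and a black cover (175,315). I expect the one under the riser to be the smaller blue. I'll measure and check that in an enlarged crop.

```bash
python3 - <<'E'
from h import *
f=cv2.imread("pics/top1.png"); P=np.load("top1.npy")
cv2.imwrite("pics/crop1.png",cv2.resize(f[130:370,110:360],None,fx=2.4,fy=2.4,interpolation=cv2.INTER_CUBIC))
hsv=cv2.cvtColor(f,cv2.COLOR_BGR2HSV); H,S,V=hsv[...,0],hsv[...,1],hsv[...,2]
def rect(m,box,n):
    mm=np.zeros(m.shape,bool); x0,y0,x1,y1=box; mm[y0:y1,x0:x1]=m[y0:y1,x0:x1]
    q=P[mm]; q=q[~np.isnan(q).any(1)]
    r=cv2.minAreaRect((q[:,:2]*1000).astype(np.float32)); print(n,len(q),np.round(r[0],1),np.round(r[1],1),round(r[2],2),"z",np.round(np.percentile(q[:,2],[5,50,95]),4)); return q
yel=(H>20)&(H<35)&(S>120)&(V>100); blu=(H>100)&(H<125)&(S>120)&(V>60)
rect(yel,(235,170,275,210),"tongue"); rect(blu,(225,150,250,225),"plate part")
rect(yel,(240,310,290,360),"free tongue"); rect(blu,(235,230,355,355),"free plate")
rect(yel,(120,300,150,330),"black's tongue")
rect((P[...,2]>.060)&(P[...,2]<.072)&(S<60)&(V>120),(130,130,240,240),"riser")
rect((P[...,2]>.078)&(P[...,2]<.087),(415,155,525,285),"inc rim"); rect((P[...,2]>.089)&(P[...,2]<.097),(415,155,525,285),"inc lip")
rect((P[...,2]>.02),(405,90,445,135),"beaker");rect((P[...,2]>.02),(300,105,350,160),"jar");rect((P[...,2]>.08),(130,165,185,205),"bottle")
for u,v in[(260,190),(245,190),(243,168),(243,213),(185,185),(450,166),(518,180),(505,275),(424,258)]:print(u,v,np.round(P[v,u],4))
E
```

```text
tongue 255 [610.7 199.3] [36.7 44.5] 86.75 z [0.0005 0.0067 0.0093]
plate part 736 [611.9 236.3] [ 39.3 121.8] 88.22 z [0.0035 0.0068 0.0092]
free tongue 537 [266.4 170. ] [54.9 49.6] 51.64 z [0.0063 0.0092 0.0114]
free plate 5148 [362.7  93.7] [164.8 205.6] 51.5 z [0.0059 0.0092 0.0118]
black's tongue 306 [317.8 464.8] [42.9 40.2] 89.45 z [0.0028 0.0062 0.0088]
riser 7292 [614.1 342.8] [201.  219.6] 89.49 z [0.0634 0.0658 0.0681]
inc rim 1589 [ 519.5 -312.2] [162.1 218.9] 73.48 z [0.0793 0.0821 0.0845]
inc lip 1341 [ 433.7 -286.6] [161.2  39.4] 73.74 z [0.09   0.0922 0.0943]
beaker 848 [ 777.6 -216.8] [70.1 70.8] 81.38 z [0.026  0.0653 0.0902]
jar 863 [739.1  17.6] [67.4 67.3] 33.02 z [0.0331 0.0829 0.0861]
bottle 853 [598.3 383.4] [48.7 56.3] 58.4 z [0.0903 0.1401 0.1763]
260 190 [ 6.117e-01  1.805e-01 -4.000e-04]
245 190 [0.6104 0.216  0.0081]
243 168 [0.6665 0.2219 0.0083]
243 213 [0.5531 0.2196 0.0096]
185 185 [0.6121 0.3433 0.0639]
450 166 [ 0.6415 -0.2658  0.083 ]
518 180 [ 0.6267 -0.4692 -0.0031]
505 275 [ 0.3927 -0.4087 -0.0028]
424 258 [ 0.4362 -0.2088  0.0227]
```

View pics/crop1.png

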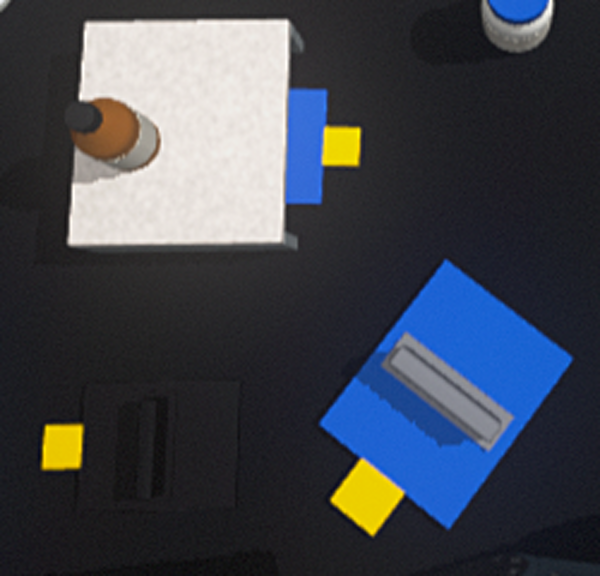

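The crop confirms it. The cover under the riser is blue with a plate 122 mm wide (crop 305,145). The free blue one (crop 450,390) is larger, about 165x205 mm, and the third is black. So the cover under the riser is the one meant. Its tongue centre is at about (0.611, 0.199).

carry_out:
  newtons: 40
  plan:
    - {"az":-0.057,"claw":0}
    - {"az":-0.057}
    - {"az":-0.057}
    - {"az":-0.057}
    - {"az":-0.057}
    - {"az":-0.057}
    - {"dx":1,"dy":0.43}
    - {"dx":1,"dy":0.43}
    - {"dx":1,"dy":0.43}
    - {"dx":1,"dy":0.43}
    - {"dx":1,"dy":0.43}
    - {"dx":1,"dy":0.43}
    - {"dx":1,"dy":0.43}
    - {"dx":1,"dy":0.43}
    - {"dx":1,"dy":0.43}
    - {"dx":1,"dy":0.43}
    - {"dx":1,"dy":0.43}
    - {"dx":1,"dy":0.43}
    - {"dx":1,"dy":0.43}
    - {"dx":1,"dy":0.43}

```text
invalid input at $.plan[0]: expected keys claw, dx, dy, dz, ax, ay, az
```

```bash
cat >> h.py <<'E'
def togo(pos,yaw,tilt=0):
    """shift (units of 30 mm, tool axes) and turn (units of pi) left to a TCP pose; yaw = angle of tool y, tilt about tool x"""
    s=arm.read_state(); Rt=np.array(s["tcp_rot"]); y=np.radians(yaw)
    Y=np.array([np.cos(y),np.sin(y),0]); Z=np.array([0,0,-1.]); T=np.stack([np.cross(Y,Z),Y,Z],1)@R.from_euler("x",tilt,degrees=True).as_matrix()
    print("t",round(s["t"],2),"tcp",np.round(s["tool_pos"],4),"w",round(s["gripper_width"],4),"F",np.round(s["force"],1))
    print("shift",np.round(Rt.T@(np.array(pos)-s["tool_pos"])/.03,3),"turn",np.round(R.from_matrix(Rt.T@T).as_rotvec()/np.pi,4),"q",np.round(s["joint_positions"],2))
E
python3 -c "
from h import *
togo([.611,.197,.12],-2)"
```

```text
t 0.1 tcp [ 0.28   -0.558   0.2217] w 0.0872 F [-0.2  0.5 -0. ]
shift [ 21.144 -17.545   3.43 ] turn [-0.0005 -0.0004 -0.3409] q [-1.28  0.53  1.43 -0.    1.18 -0.18]
```

carry_out:
  newtons: 40
  plan:
    - {"claw":0,"dx":0,"dy":0,"dz":0,"ax":0,"ay":0,"az":-0.057}
    - {"claw":0,"dx":0,"dy":0,"dz":0,"ax":0,"ay":0,"az":-0.057}
    - {"claw":0,"dx":0,"dy":0,"dz":0,"ax":0,"ay":0,"az":-0.057}
    - {"claw":0,"dx":0,"dy":0,"dz":0,"ax":0,"ay":0,"az":-0.057}
    - {"claw":0,"dx":0,"dy":0,"dz":0,"ax":0,"ay":0,"az":-0.057}
    - {"claw":0,"dx":0,"dy":0,"dz":0,"ax":0,"ay":0,"az":-0.057}
    - {"claw":0,"dx":1,"dy":0.43,"dz":0,"ax":0,"ay":0,"az":0}
    - {"claw":0,"dx":1,"dy":0.43,"dz":0,"ax":0,"ay":0,"az":0}
    - {"claw":0,"dx":1,"dy":0.43,"dz":0,"ax":0,"ay":0,"az":0}
    - {"claw":0,"dx":1,"dy":0.43,"dz":0,"ax":0,"ay":0,"az":0}
    - {"claw":0,"dx":1,"dy":0.43,"dz":0,"ax":0,"ay":0,"az":0}
    - {"claw":0,"dx":1,"dy":0.43,"dz":0,"ax":0,"ay":0,"az":0}
    - {"claw":0,"dx":1,"dy":0.43,"dz":0,"ax":0,"ay":0,"az":0}
    - {"claw":0,"dx":1,"dy":0.43,"dz":0,"ax":0,"ay":0,"az":0}
    - {"claw":0,"dx":1,"dy":0.43,"dz":0,"ax":0,"ay":0,"az":0}
    - {"claw":0,"dx":1,"dy":0.43,"dz":0,"ax":0,"ay":0,"az":0}
    - {"claw":0,"dx":1,"dy":0.43,"dz":0,"ax":0,"ay":0,"az":0}
    - {"claw":0,"dx":1,"dy":0.43,"dz":0,"ax":0,"ay":0,"az":0}
    - {"claw":0,"dx":1,"dy":0.43,"dz":0,"ax":0,"ay":0,"az":0}
    - {"claw":0,"dx":1,"dy":0.43,"dz":0,"ax":0,"ay":0,"az":0}

```text
t: 2.6
tool_pos: [0.4605, -0.1212, 0.2177]
tcp_rot: [[0.001, 1.0, -0.008], [1.0, -0.001, 0.017], [0.017, -0.008, -1.0]]
force: [0.2, 0.2, -0.3]
gripper_width: 0.0872
```

```bash
python3 -c "
from h import *
togo([.611,.197,.12],-2)"
```

```text
t 2.6 tcp [ 0.4605 -0.1212  0.2177] w 0.0872 F [ 0.2  0.2 -0.3]
shift [10.552  5.035  3.401] turn [-0.0027 -0.0055  0.0108] q [-0.5   0.34  1.79  0.01  1.02 -0.51]
```

carry_out:
  plan:
    - {"claw":0,"dx":1,"dy":0.47,"dz":0,"ax":0,"ay":-0.003,"az":0.003}
    - {"claw":0,"dx":1,"dy":0.47,"dz":0,"ax":0,"ay":-0.003,"az":0.003}
    - {"claw":0,"dx":1,"dy":0.47,"dz":0,"ax":0,"ay":0,"az":0.003}
    - {"claw":0,"dx":1,"dy":0.47,"dz":0,"ax":0,"ay":0,"az":0}
    - {"claw":0,"dx":1,"dy":0.47,"dz":0,"ax":0,"ay":0,"az":0}
    - {"claw":0,"dx":1,"dy":0.47,"dz":0,"ax":0,"ay":0,"az":0}
    - {"claw":0,"dx":1,"dy":0.47,"dz":0,"ax":0,"ay":0,"az":0}
    - {"claw":0,"dx":1,"dy":0.47,"dz":0.3,"ax":0,"ay":0,"az":0}
    - {"claw":0,"dx":1,"dy":0.47,"dz":0.5,"ax":0,"ay":0,"az":0}
    - {"claw":0,"dx":0.8,"dy":0.4,"dz":0.7,"ax":0,"ay":0,"az":0}
    - {"claw":0,"dx":0.4,"dy":0.2,"dz":0.7,"ax":0,"ay":0,"az":0}
    - {"claw":0,"dx":0.2,"dy":0.1,"dz":0.7,"ax":0,"ay":0,"az":0}
    - {"claw":0,"dx":0,"dy":0,"dz":0,"ax":0,"ay":0,"az":0}

```text
t: 4.22
tool_pos: [0.616, 0.2004, 0.1217]
tcp_rot: [[0.026, 1.0, -0.017], [1.0, -0.026, -0.002], [-0.003, -0.016, -1.0]]
force: [-0.3, -0.3, 0.2]
gripper_width: 0.0869
```

```bash
python3 - <<'E'
from h import *
f,P,im=pts("wrist"); cv2.imwrite("pics/w1.png",f); print(np.array(im["hand_eye"]).round(3))
hsv=cv2.cvtColor(f,cv2.COLOR_BGR2HSV); H,S,V=[hsv[...,i] for i in range(3)]
for n,m in(("y",(H>20)&(H<35)&(S>120)&(V>100)),("b",(H>100)&(H<125)&(S>120)&(V>60))):
    m&=np.hypot(P[...,0]-.611,P[...,1]-.2)<.1
    q=P[m]
    if len(q): r=cv2.minAreaRect((q[:,:2]*1000).astype(np.float32)); print(n,len(q),r,np.percentile(q[:,2],[5,50,95]).round(4))
togo([.611,.197,.004],-2)
E
```

```text
[[-0.001 -0.964 -0.265  0.072]
 [ 1.    -0.001 -0.    -0.002]
 [-0.    -0.265  0.964 -0.161]
 [ 0.     0.     0.     1.   ]]
y 1682 ((596.8739013671875, 208.6789093017578), (58.02680206298828, 135.898193359375), 87.84382629394531) [0.0057 0.0072 0.2114]
b 2280 ((607.1861572265625, 227.10302734375), (64.7464828491211, 152.4439239501953), 65.54977416992188) [0.0055 0.0071 0.0085]
t 4.28 tcp [0.6168 0.2003 0.1228] w 0.0869 F [-0.   0.4 -0.7]
shift [-0.105 -0.133  3.964] turn [-0.0046  0.0008  0.0027] q [ 0.14  0.68  1.44 -0.    1.03  0.17]
```

View pics/w1.png

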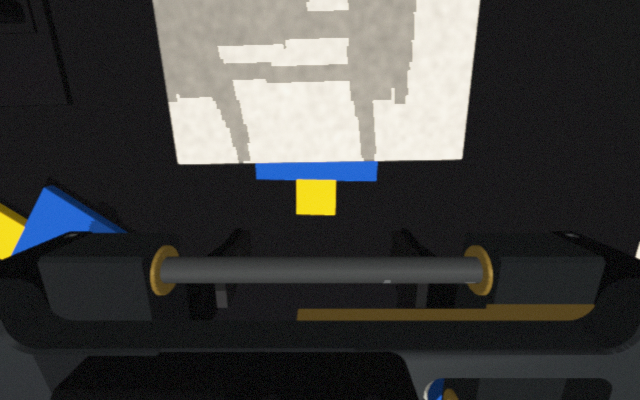

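The wrist picture shows the yellow tongue at (316,197), the blue plate edge at rows 163–180, the riser above it and the fingers straddling the tongue. I'll refine the tongue pose from the points within that area.

```bash
python3 - <<'E'
from h import *
f,P,im=pts("wrist")
hsv=cv2.cvtColor(f,cv2.COLOR_BGR2HSV); H,S,V=[hsv[...,i] for i in range(3)]
for n,m,b in(("y",(H>20)&(H<35)&(S>120)&(V>100),(280,175,350,225)),("b",(H>100)&(H<125)&(S>120)&(V>60),(245,155,390,190))):
    x0,y0,x1,y1=b; q=P[y0:y1,x0:x1][m[y0:y1,x0:x1]]; r=cv2.minAreaRect((q[:,:2]*1000).astype(np.float32)); print(n,len(q),r,np.percentile(q[:,2],[5,50,95]).round(4))
togo([.611,.197,.004],-2)
E
```

```text
y 1410 ((606.7124633789062, 199.0507049560547), (40.97170639038086, 39.75516128540039), 84.30970764160156) [nan nan nan]
b 2212 ((nan, nan), (0.0, 0.0), 0.0) [nan nan nan]
t 4.33 tcp [0.6175 0.2001 0.124 ] w 0.087 F [ 1.  -0.3 -0.3]
shift [-0.102 -0.165  4.001] turn [-0.0039  0.0007  0.0026] q [ 0.14  0.68  1.44 -0.    1.03  0.17]
```

carry_out:
  plan:
    - {"claw":0,"dx":-0.15,"dy":-0.25,"dz":0.5,"ax":-0.004,"ay":0,"az":0.002}
    - {"claw":0,"dx":0,"dy":0,"dz":0.7,"ax":0,"ay":0,"az":0}
    - {"claw":0,"dx":0,"dy":0,"dz":0.7,"ax":0,"ay":0,"az":0}
    - {"claw":0,"dx":0,"dy":0,"dz":0.7,"ax":0,"ay":0,"az":0}
    - {"claw":0,"dx":0,"dy":0,"dz":0.5,"ax":0,"ay":0,"az":0}
    - {"claw":0,"dx":0,"dy":0,"dz":0,"ax":0,"ay":0,"az":0}

```text
t: 5.08
tool_pos: [0.6157, 0.1921, 0.0373]
tcp_rot: [[0.038, 0.999, 0.016], [0.999, -0.038, -0.001], [-0.001, 0.016, -1.0]]
force: [0.8, -0.2, -0.7]
gripper_width: 0.0871
```

```bash
python3 -c "
from h import *
togo([.609,.196,.004],-2)"
```

```text
t 5.08 tcp [0.6157 0.1921 0.0373] w 0.0871 F [ 0.8 -0.2 -0.7]
shift [ 0.122 -0.246  1.106] turn [ 0.005   0.0002 -0.001 ] q [ 0.13  0.79  1.52 -0.    0.82  0.17]
```

carry_out:
  plan:
    - {"claw":0,"dx":0.1,"dy":-0.2,"dz":0.3,"ax":0.003,"ay":0,"az":0}
    - {"claw":0,"dx":0,"dy":0,"dz":0.3,"ax":0,"ay":0,"az":0}
    - {"claw":0,"dx":0,"dy":0,"dz":0.3,"ax":0,"ay":0,"az":0}
    - {"claw":0,"dx":0,"dy":0,"dz":0,"ax":0,"ay":0,"az":0}

```text
t: 5.58
tool_pos: [0.6112, 0.1957, 0.0105]
tcp_rot: [[0.038, 0.999, 0.009], [0.999, -0.038, -0.0], [0.0, 0.009, -1.0]]
force: [0.1, -0.2, 0.3]
gripper_width: 0.087
```

```bash
python3 -c "
from h import *
togo([.609,.196,.004],-2);togo([.609,.196,.004],-2)"
```

```text
t 5.58 tcp [0.6112 0.1957 0.0105] w 0.087 F [ 0.1 -0.2  0.3]
shift [ 0.006 -0.074  0.217] turn [ 0.0029 -0.     -0.001 ] q [ 0.14  0.83  1.53 -0.    0.78  0.18]
t 5.58 tcp [0.6112 0.1957 0.0105] w 0.087 F [ 0.1 -0.2  0.3]
shift [ 0.006 -0.074  0.217] turn [ 0.0029 -0.     -0.001 ] q [ 0.14  0.83  1.53 -0.    0.78  0.18]
```

carry_out:
  newtons: 30
  plan:
    - {"claw":0,"dx":0,"dy":-0.05,"dz":0.2,"ax":0.001,"ay":0,"az":0}
    - {"claw":0,"dx":0,"dy":0,"dz":0,"ax":0,"ay":0,"az":0}
    - {"claw":1,"dx":0,"dy":0,"dz":0,"ax":0,"ay":0,"az":0}
    - {"claw":1,"dx":0,"dy":0,"dz":0,"ax":0,"ay":0,"az":0}
    - {"claw":1,"dx":0,"dy":0,"dz":0,"ax":0,"ay":0,"az":0}
    - {"claw":1,"dx":0,"dy":0,"dz":0,"ax":0,"ay":0,"az":0}
    - {"claw":1,"dx":0,"dy":0,"dz":0,"ax":0,"ay":0,"az":0}
    - {"claw":1,"dx":0,"dy":0,"dz":0,"ax":0,"ay":0,"az":0}

```text
t: 6.58
tool_pos: [0.6101, 0.1958, 0.0049]
tcp_rot: [[0.038, 0.999, 0.007], [0.999, -0.038, -0.0], [0.0, 0.007, -1.0]]
force: [-0.0, -0.4, 0.1]
gripper_width: 0.0393
```

carry_out:
  plan:
    - {"claw":1,"dx":-0.4,"dy":0,"dz":0,"ax":0,"ay":0,"az":0}
    - {"claw":1,"dx":-0.5,"dy":0,"dz":0,"ax":0,"ay":0,"az":0}
    - {"claw":1,"dx":-0.5,"dy":0,"dz":0,"ax":0,"ay":0,"az":0}
    - {"claw":1,"dx":-0.5,"dy":0,"dz":0,"ax":0,"ay":0,"az":0}
    - {"claw":1,"dx":-0.5,"dy":0,"dz":0,"ax":0,"ay":0,"az":0}
    - {"claw":1,"dx":-0.5,"dy":0,"dz":0,"ax":0,"ay":0,"az":0}
    - {"claw":1,"dx":-0.5,"dy":-0.15,"dz":0,"ax":0,"ay":0,"az":0}
    - {"claw":1,"dx":-0.5,"dy":-0.15,"dz":0,"ax":0,"ay":0,"az":0}
    - {"claw":1,"dx":-0.5,"dy":-0.15,"dz":0,"ax":0,"ay":0,"az":0}
    - {"claw":1,"dx":-0.5,"dy":-0.15,"dz":0,"ax":0,"ay":0,"az":0}
    - {"claw":1,"dx":-0.4,"dy":-0.15,"dz":0,"ax":0,"ay":0,"az":0}
    - {"claw":1,"dx":0,"dy":0,"dz":0,"ax":0,"ay":0,"az":0}

```text
t: 8.07
tool_pos: [0.5795, 0.0255, 0.0048]
tcp_rot: [[0.04, 0.999, 0.008], [0.999, -0.04, 0.0], [0.001, 0.008, -1.0]]
force: [-0.1, -0.2, -0.0]
gripper_width: 0.039
```

carry_out:
  plan:
    - {"claw":0,"dx":0,"dy":0,"dz":0,"ax":0,"ay":0,"az":0}
    - {"claw":0,"dx":0,"dy":0,"dz":0,"ax":0,"ay":0,"az":0}
    - {"claw":0,"dx":0,"dy":0,"dz":0,"ax":0,"ay":0,"az":0}
    - {"claw":0,"dx":0,"dy":0,"dz":0,"ax":0,"ay":0,"az":0}
    - {"claw":0,"dx":0,"dy":0,"dz":0,"ax":0,"ay":0,"az":0}
    - {"claw":0,"dx":0,"dy":0,"dz":-0.7,"ax":0,"ay":0,"az":0}
    - {"claw":0,"dx":0,"dy":0,"dz":-1,"ax":0,"ay":0,"az":0}
    - {"claw":0,"dx":0,"dy":0,"dz":-1,"ax":0,"ay":0,"az":0}
    - {"claw":0,"dx":0,"dy":0,"dz":-1,"ax":0,"ay":0,"az":0}
    - {"claw":0,"dx":0,"dy":0,"dz":-1,"ax":0,"ay":0,"az":0}
    - {"claw":0,"dx":0,"dy":0,"dz":0,"ax":0,"ay":0,"az":-0.057}
    - {"claw":0,"dx":0,"dy":0,"dz":0,"ax":0,"ay":0,"az":-0.057}
    - {"claw":0,"dx":0,"dy":0,"dz":0,"ax":0,"ay":0,"az":-0.057}
    - {"claw":0,"dx":0,"dy":0,"dz":0,"ax":0,"ay":0,"az":-0.057}
    - {"claw":0,"dx":0,"dy":0,"dz":0,"ax":0,"ay":0,"az":-0.057}
    - {"claw":0,"dx":0,"dy":0,"dz":0,"ax":0,"ay":0,"az":-0.057}
    - {"claw":0,"dx":0,"dy":0,"dz":0,"ax":0,"ay":0,"az":-0.057}
    - {"claw":0,"dx":0,"dy":0,"dz":0,"ax":0,"ay":0,"az":-0.057}
    - {"claw":0,"dx":0,"dy":0,"dz":0,"ax":0,"ay":0,"az":-0.055}

```text
t: 10.45
tool_pos: [0.5769, 0.0282, 0.1503]
tcp_rot: [[-0.999, -0.053, 0.006], [-0.053, 0.999, 0.0], [-0.006, -0.0, -1.0]]
force: [-1.4, 0.2, 0.3]
gripper_width: 0.0868
```

```bash
python3 - <<'E'
from h import *
f,P,im=pts("top"); cv2.imwrite("pics/top2.png",f)
hsv=cv2.cvtColor(f,cv2.COLOR_BGR2HSV); H,S,V=[hsv[...,i] for i in range(3)]
D=np.hypot(P[...,0]-.575,P[...,1]-.1)<.14
g=(P[...,0]>.5)
for n,m in(("y",(H>20)&(H<35)&(S>120)&(V>100)&(P[...,2]<.02)),("b",(H>100)&(H<125)&(S>120)&(V>50)&(P[...,2]<.02)),("grip",(P[...,2]>.036)&(P[...,2]<.05))):
    q=P[m&D&g]
    if len(q): print(n,len(q),cv2.minAreaRect((q[:,:2]*1000).astype(np.float32)),np.percentile(q[:,2],[5,50,95]).round(4),q.mean(0).round(4))
togo([.575,.122,.13],87.8)
E
```

```text
b 281 ((587.793701171875, 193.42922973632812), (22.41142463684082, 123.17949676513672), 82.07447814941406) [-0.0005  0.0066  0.0094] [0.5955 0.19   0.0061]
t 10.5 tcp [0.5769 0.0282 0.1503] w 0.0869 F [-0.6 -0.2 -0.7]
shift [-0.111  3.126  0.676] turn [0.     0.0019 0.0303] q [-0.15  0.55  1.63  0.    0.95 -1.77]
```

View pics/top2.png

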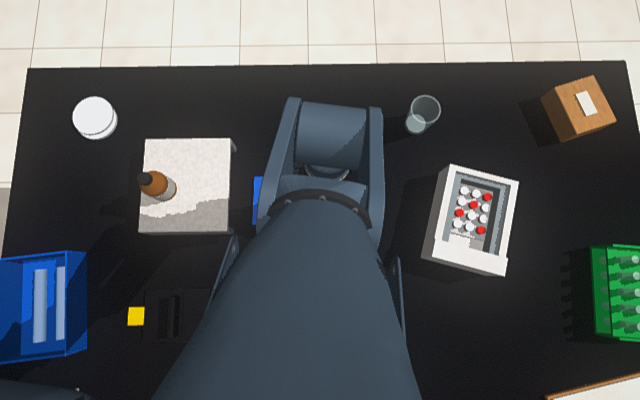

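The arm hides the cover from the top camera; only its far edge shows at (258,200), clear of the riser. I'll move over the expected handle and look with the wrist camera.

carry_out:
  plan:
    - {"claw":0,"dx":-0.1,"dy":0.8,"dz":0,"ax":0,"ay":0.002,"az":0.03}
    - {"claw":0,"dx":-0.1,"dy":0.8,"dz":0,"ax":0,"ay":0,"az":0}
    - {"claw":0,"dx":0,"dy":0.8,"dz":0,"ax":0,"ay":0,"az":0}
    - {"claw":0,"dx":0,"dy":0.7,"dz":0,"ax":0,"ay":0,"az":0}
    - {"claw":0,"dx":0,"dy":0,"dz":0,"ax":0,"ay":0,"az":0}

```text
t: 11.12
tool_pos: [0.5844, 0.1233, 0.15]
tcp_rot: [[-0.999, 0.054, -0.001], [0.054, 0.999, -0.0], [0.001, -0.0, -1.0]]
force: [-0.3, -0.2, -0.2]
gripper_width: 0.0868
```

```bash
python3 - <<'E'
from h import *
f,P,im=pts("wrist"); cv2.imwrite("pics/w2.png",f); np.save("w2.npy",P)
hsv=cv2.cvtColor(f,cv2.COLOR_BGR2HSV); H,S,V=[hsv[...,i] for i in range(3)]
D=(abs(P[...,0]-.58)<.09)&(abs(P[...,1]-.11)<.13)
for n,m in(("y",(H>20)&(H<35)&(S>120)&(V>100)&(P[...,2]<.02)),("b",(H>100)&(H<125)&(S>120)&(V>50)&(P[...,2]<.02)),("grip",(P[...,2]>.036)&(P[...,2]<.05))):
    q=P[m&D]
    if len(q): print(n,len(q),cv2.minAreaRect((q[:,:2]*1000).astype(np.float32)),np.percentile(q[:,2],[5,50,95]).round(4),q.mean(0).round(4))
togo([.582,.122,.012],87.8)
E
```

```text
y 1225 ((579.2413330078125, 28.236305236816406), (40.645233154296875, 43.379112243652344), 88.53217315673828) [-0.0006  0.0071  0.0083] [0.5773 0.0296 0.0065]
b 12022 ((582.5943603515625, 122.94515991210938), (156.5223388671875, 125.55517578125), 88.21037292480469) [0.0056 0.0071 0.0083] [0.5767 0.124  0.0069]
grip 1401 ((580.14404296875, 123.66155242919922), (15.985374450683594, 89.13864135742188), 88.29639434814453) [0.0398 0.0419 0.0431] [0.5781 0.1237 0.0418]
t 11.18 tcp [0.5844 0.1225 0.15  ] w 0.0871 F [ 0.2 -0.  -0.7]
shift [ 0.072 -0.018  4.599] turn [-0.0002 -0.0004 -0.0051] q [ 0.02  0.58  1.57 -0.    0.99 -1.5 ]
```

View pics/w2.png

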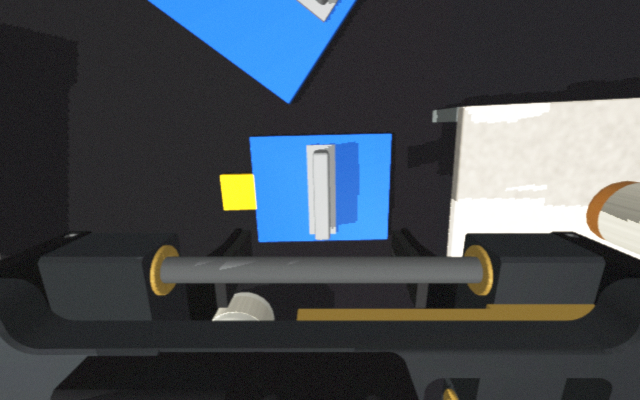

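The cover lies flat and free. Its grip bar is at (322,190) in the picture, world (0.580, 0.1235), yaw 88.3°, and the tongue is on the left at (238,191).

carry_out:
  newtons: 45
  plan:
    - {"claw":0,"dx":0.13,"dy":0.02,"dz":0.5,"ax":0,"ay":0,"az":-0.008}
    - {"claw":0,"dx":0,"dy":0,"dz":0.8,"ax":0,"ay":0,"az":0}
    - {"claw":0,"dx":0,"dy":0,"dz":0.8,"ax":0,"ay":0,"az":0}
    - {"claw":0,"dx":0,"dy":0,"dz":0.8,"ax":0,"ay":0,"az":0}
    - {"claw":0,"dx":0,"dy":0,"dz":0.6,"ax":0,"ay":0,"az":0}
    - {"claw":0,"dx":0,"dy":0,"dz":0.4,"ax":0,"ay":0,"az":0}
    - {"claw":0,"dx":0,"dy":0,"dz":0,"ax":0,"ay":0,"az":0}

```text
t: 12.05
tool_pos: [0.5763, 0.1167, 0.0247]
tcp_rot: [[-0.999, 0.034, -0.008], [0.034, 0.999, -0.002], [0.008, -0.002, -1.0]]
force: [-0.8, 0.1, 1.2]
gripper_width: 0.0871
```

```bash
python3 -c "
from h import *
togo([.580,.1235,.013],88.3)"
```

```text
t 12.05 tcp [0.5763 0.1167 0.0247] w 0.0871 F [-0.8  0.1  1.2]
shift [-0.12   0.231  0.387] turn [-0.0007 -0.0025 -0.0014] q [ 0.01  0.76  1.66 -0.    0.73 -1.52]
```

carry_out:
  plan:
    - {"claw":0,"dx":-0.12,"dy":0.22,"dz":0,"ax":0,"ay":-0.001,"az":0}
    - {"claw":0,"dx":0,"dy":0,"dz":0.35,"ax":0,"ay":0,"az":0}
    - {"claw":0,"dx":0,"dy":0,"dz":0,"ax":0,"ay":0,"az":0}

```text
t: 12.42
tool_pos: [0.5815, 0.1235, 0.0149]
tcp_rot: [[-0.999, 0.034, -0.002], [0.034, 0.999, -0.002], [0.001, -0.002, -1.0]]
force: [-0.8, 0.2, 0.1]
gripper_width: 0.0872
```

```bash
python3 -c "
from h import *
togo([.580,.1235,.012],88.3)"
```

```text
t 12.43 tcp [0.5815 0.1235 0.0149] w 0.0872 F [-0.8  0.2  0.1]
shift [ 0.051 -0.001  0.095] turn [-0.0007 -0.0005 -0.0015] q [ 0.02  0.78  1.65 -0.    0.71 -1.51]
```

Height is good: TCP at 0.0135 keeps the fingertips clear of the plate. Close, then lift.

carry_out:
  newtons: 45
  plan:
    - {"claw":0,"dx":0.05,"dy":0,"dz":0.06,"ax":0,"ay":0,"az":-0.001}
    - {"claw":1,"dx":0,"dy":0,"dz":0,"ax":0,"ay":0,"az":0}
    - {"claw":1,"dx":0,"dy":0,"dz":0,"ax":0,"ay":0,"az":0}
    - {"claw":1,"dx":0,"dy":0,"dz":0,"ax":0,"ay":0,"az":0}
    - {"claw":1,"dx":0,"dy":0,"dz":0,"ax":0,"ay":0,"az":0}
    - {"claw":1,"dx":0,"dy":0,"dz":0,"ax":0,"ay":0,"az":0}
    - {"claw":1,"dx":0,"dy":0,"dz":0,"ax":0,"ay":0,"az":0}
    - {"claw":1,"dx":0,"dy":0,"dz":0,"ax":0,"ay":0,"az":0}

```text
t: 13.42
tool_pos: [0.5805, 0.1236, 0.0138]
tcp_rot: [[-1.0, 0.031, 0.0], [0.031, 1.0, -0.002], [-0.0, -0.002, -1.0]]
force: [0.3, -0.3, -0.8]
gripper_width: 0.0247
```

carry_out:
  plan:
    - {"claw":1,"dx":0,"dy":0,"dz":0,"ax":0,"ay":0,"az":0}
    - {"claw":1,"dx":0,"dy":0,"dz":0,"ax":0,"ay":0,"az":0}
    - {"claw":1,"dx":0,"dy":0,"dz":0,"ax":0,"ay":0,"az":0}
    - {"claw":1,"dx":0,"dy":0,"dz":0,"ax":0,"ay":0,"az":0}

```text
t: 13.92
tool_pos: [0.5805, 0.1237, 0.0138]
tcp_rot: [[-1.0, 0.031, 0.0], [0.031, 1.0, -0.002], [-0.0, -0.002, -1.0]]
force: [-0.2, 0.9, 0.3]
gripper_width: 0.0155
```

carry_out:
  plan:
    - {"claw":1,"dx":0,"dy":0,"dz":-0.4,"ax":0,"ay":0,"az":0}
    - {"claw":1,"dx":0,"dy":0,"dz":-0.9,"ax":0,"ay":0,"az":0}
    - {"claw":1,"dx":0,"dy":0,"dz":-0.9,"ax":0,"ay":0,"az":0}
    - {"claw":1,"dx":0,"dy":0,"dz":-0.9,"ax":0,"ay":0,"az":0}
    - {"claw":1,"dx":0,"dy":0,"dz":-0.9,"ax":0,"ay":0,"az":0}
    - {"claw":1,"dx":0,"dy":0,"dz":-0.9,"ax":0,"ay":0,"az":0}
    - {"claw":1,"dx":0,"dy":0,"dz":-0.9,"ax":0,"ay":0,"az":0}
    - {"claw":1,"dx":0,"dy":0,"dz":-0.4,"ax":0,"ay":0,"az":0}
    - {"claw":1,"dx":0,"dy":0,"dz":0,"ax":0,"ay":0,"az":0.057}
    - {"claw":1,"dx":0,"dy":0,"dz":0,"ax":0,"ay":0,"az":0.057}
    - {"claw":1,"dx":0,"dy":0,"dz":0,"ax":0,"ay":0,"az":0.057}
    - {"claw":1,"dx":0,"dy":0,"dz":0,"ax":0,"ay":0,"az":0.057}
    - {"claw":1,"dx":0,"dy":0,"dz":0,"ax":0,"ay":0,"az":0.057}
    - {"claw":1,"dx":0,"dy":0,"dz":0,"ax":0,"ay":0,"az":0.057}
    - {"claw":1,"dx":0,"dy":0,"dz":0,"ax":0,"ay":0,"az":0.057}
    - {"claw":1,"dx":0,"dy":0,"dz":0,"ax":0,"ay":0,"az":0.057}
    - {"claw":1,"dx":0,"dy":0,"dz":0,"ax":0,"ay":0,"az":0.057}
    - {"claw":1,"dx":0,"dy":0,"dz":0,"ax":0,"ay":0,"az":0.057}
    - {"claw":1,"dx":0,"dy":0,"dz":0,"ax":0,"ay":0,"az":0}

```text
t: 16.3
tool_pos: [0.5683, 0.1237, 0.2013]
tcp_rot: [[0.303, 0.953, -0.025], [0.953, -0.303, -0.003], [-0.01, -0.023, -1.0]]
force: [0.0, -0.4, -2.5]
gripper_width: 0.0157
```

```bash
cat >> h.py <<'E'
YAW=-16.5; SEAT=np.array([.5368,-.3173,.075])   # seat pose (may be refined)
def tcp(X,Z,tilt,h=.0138,Y=0):
    """TCP for plate centre (underside) at X,Z (m, seat frame) and tilt in degrees (tongue low)"""
    a=np.radians(tilt); y=np.radians(YAW); x=X-h*np.sin(a); z=Z+h*np.cos(a)
    return SEAT+[x*np.cos(y)-Y*np.sin(y),x*np.sin(y)+Y*np.cos(y),z]
E
python3 -c "
from h import *
togo(tcp(.03,.115,0),YAW)
f,P,im=pts('top');cv2.imwrite('pics/top3.png',f)
M=(abs(P[...,0]-.52)<.16)&(abs(P[...,1]+.31)<.16)
for lo,hi in((.079,.086),(.089,.097)):
    q=P[M&(P[...,2]>lo)&(P[...,2]<hi)]; print(len(q),cv2.minAreaRect((q[:,:2]*1000).astype(np.float32)),np.median(q,0))
"
```

```text
t 16.3 tcp [0.5683 0.1237 0.2013] w 0.0157 F [ 0.  -0.4 -2.5]
shift [-14.307   4.459  -0.038] turn [-0.0074  0.0032 -0.0064] q [ 0.02  0.5   1.55 -0.    1.12  0.33]
1530 ((519.7347412109375, -311.5593566894531), (162.2792205810547, 218.8528289794922), 73.81512451171875) [ 0.55566149 -0.33987718  0.08207404]
1352 ((433.7355651855469, -286.45037841796875), (160.80833435058594, 39.73344802856445), 73.38838195800781) [ 0.43348728 -0.28640778  0.09203133]
```

carry_out:
  plan:
    - {"claw":1,"dx":-0.5,"dy":0.15,"dz":0,"ax":-0.003,"ay":0.001,"az":-0.003}
    - {"claw":1,"dx":-0.95,"dy":0.3,"dz":0,"ax":-0.002,"ay":0.001,"az":-0.002}
    - {"claw":1,"dx":-0.95,"dy":0.3,"dz":0,"ax":0,"ay":0,"az":0}
    - {"claw":1,"dx":-0.95,"dy":0.3,"dz":0,"ax":0,"ay":0,"az":0}
    - {"claw":1,"dx":-0.95,"dy":0.3,"dz":0,"ax":0,"ay":0,"az":0}
    - {"claw":1,"dx":-0.95,"dy":0.3,"dz":0,"ax":0,"ay":0,"az":0}
    - {"claw":1,"dx":-0.95,"dy":0.3,"dz":0,"ax":0,"ay":0,"az":0}
    - {"claw":1,"dx":-0.95,"dy":0.3,"dz":0,"ax":0,"ay":0,"az":0}
    - {"claw":1,"dx":-0.95,"dy":0.3,"dz":0,"ax":0,"ay":0,"az":0}
    - {"claw":1,"dx":-0.95,"dy":0.3,"dz":0,"ax":0,"ay":0,"az":0}
    - {"claw":1,"dx":-0.95,"dy":0.3,"dz":0,"ax":0,"ay":0,"az":0}
    - {"claw":1,"dx":-0.95,"dy":0.3,"dz":0,"ax":0,"ay":0,"az":0}
    - {"claw":1,"dx":-0.95,"dy":0.3,"dz":0,"ax":0,"ay":0,"az":0}
    - {"claw":1,"dx":-0.95,"dy":0.3,"dz":0,"ax":0,"ay":0,"az":0}
    - {"claw":1,"dx":-0.5,"dy":0.2,"dz":0,"ax":0,"ay":0,"az":0}
    - {"claw":1,"dx":0,"dy":0,"dz":0,"ax":0,"ay":0,"az":0}

```text
t: 18.35
tool_pos: [0.5809, -0.3071, 0.1969]
tcp_rot: [[0.24, 0.971, -0.017], [0.971, -0.24, 0.003], [-0.001, -0.018, -1.0]]
force: [0.6, 0.7, -2.4]
gripper_width: 0.0153
```

```bash
python3 -c "
from h import *
togo(tcp(.03,.09,22),YAW,-22)
togo(tcp(.03,.115,0),YAW)
"
```

```text
t 18.35 tcp [ 0.5809 -0.3071  0.1969] w 0.0153 F [ 0.6  0.7 -2.4]
shift [-0.72  -0.506  0.647] turn [-0.1278 -0.0023  0.0144] q [-0.65  0.61  1.36 -0.01  1.19 -0.41]
t 18.35 tcp [ 0.5809 -0.3071  0.1969] w 0.0153 F [ 0.6  0.7 -2.4]
shift [-0.728 -0.349 -0.223] turn [-0.0056  0.0005  0.0144] q [-0.65  0.61  1.36 -0.01  1.19 -0.41]
```

carry_out:
  plan:
    - {"claw":1,"dx":-0.3,"dy":0,"dz":0,"ax":0,"ay":0,"az":0.014}
    - {"claw":1,"dx":-0.2,"dy":0,"dz":0,"ax":-0.03,"ay":0,"az":0}
    - {"claw":1,"dx":-0.2,"dy":0,"dz":0,"ax":-0.03,"ay":0,"az":0}
    - {"claw":1,"dx":0,"dy":0,"dz":0,"ax":-0.03,"ay":0,"az":0}
    - {"claw":1,"dx":0,"dy":0,"dz":0,"ax":-0.03,"ay":0,"az":0}
    - {"claw":1,"dx":0,"dy":0,"dz":0,"ax":0,"ay":0,"az":0}

```text
t: 19.1
tool_pos: [0.5738, -0.3212, 0.1963]
tcp_rot: [[0.283, 0.896, 0.342], [0.959, -0.265, -0.098], [0.002, 0.356, -0.935]]
force: [0.4, -0.2, -2.1]
gripper_width: 0.0157
```

```bash
python3 -c "
from h import *
togo(tcp(.03,.09,22),YAW,-22)
f,P,im=pts('scene');np.save('s3.npy',P)
g,Q,im=pts('wrist');g=cv2.resize(g,None,fx=.8,fy=.8);a=cv2.resize(f[120:260,120:330],None,fx=2.5,fy=2.5)[:270]
cv2.imwrite('pics/mix.png',np.vstack([a[:,:512],g]))
"
```

```text
t 19.1 tcp [ 0.5738 -0.3212  0.1963] w 0.0157 F [ 0.4 -0.2 -2.1]
shift [-0.226 -0.585  0.437] turn [-0.0065 -0.0008  0.0002] q [-0.76  0.49  1.66  0.26  0.68 -0.65]
```

View pics/mix.png

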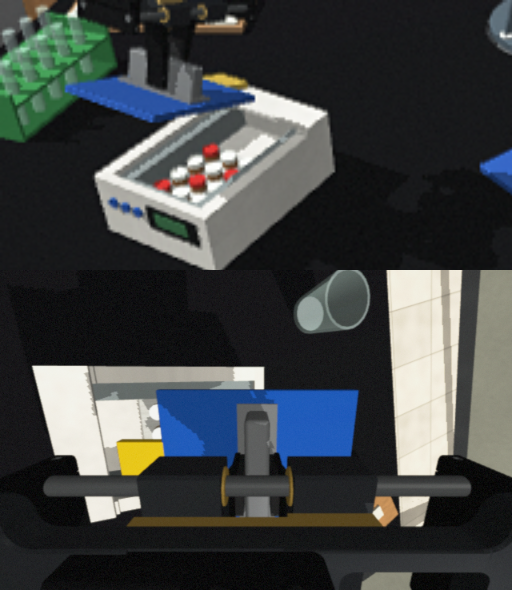

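The cover is held tilted above the incubator, tongue toward the lip (left in the wrist picture, mix 140,457). I'll measure the cover and the incubator in this same wrist view.

```bash
python3 - <<'E'
from h import *
f,P,im=pts("wrist"); s=arm.read_state()
hsv=cv2.cvtColor(f,cv2.COLOR_BGR2HSV); H,S,V=[hsv[...,i] for i in range(3)]
ok=~np.isnan(P[...,0])
b=P[ok&(H>100)&(H<125)&(S>120)&(V>50)&(P[...,2]>.1)]; c=np.median(b,0); n=np.linalg.svd(b-c,full_matrices=False)[2][2]; n*=np.sign(n[2])
print("cover tilt",np.degrees(np.arccos(n[2])),"az",np.degrees(np.arctan2(n[1],n[0])),"TCP above plate top",(s["tool_pos"]-c)@n)
y=np.radians(YAW); A=np.array([[np.cos(y),np.sin(y)],[-np.sin(y),np.cos(y)]])
def sf(q): return np.c_[(q[:,:2]-SEAT[:2])@A.T,q[:,2]-SEAT[2]]*1000
yel=sf(P[ok&(H>20)&(H<35)&(S>120)&(V>100)&(P[...,2]>.1)&(P[...,2]<.2)&(P[...,0]<.6)]); print("tongue y,x range",np.percentile(yel,[2,98],0).round(1))
bs=sf(b); print("blue",np.percentile(bs,[.5,99.5],0).round(1)); print("tcp",sf(s["tool_pos"][None]).round(1))
G=sf(P[ok&(S<60)&(V>120)])
r=G[(G[:,2]>5)&(G[:,2]<11)&(abs(G[:,1])<100)&(abs(G[:,0])<120)]; print("rim",len(r),np.percentile(r,[1,50,99],0).round(1)); 
l=G[(G[:,2]>15)&(G[:,2]<21)&(abs(G[:,1])<100)&(abs(G[:,0])<150)]; print("lip",len(l),np.percentile(l,[1,50,99],0).round(1), cv2.minAreaRect(l[:,:2].astype(np.float32)))
r2=r[(r[:,1]>40)&(r[:,0]>-60)&(r[:,0]<60)]; 
if len(r2): print("side rim y",np.percentile(r2[:,1],[2,98]))
E
```

```text
cover tilt 21.08380757110446 az 162.86696901284154 TCP above plate top 0.005580629690882865
tongue y,x range [[-62.6  -5.1  76.1]
 [-31.   22.7  89. ]]
blue [[-28.9   6.   89.4]
 [108.9  62.8 194.8]]
tcp [[ 40.    5.4 122.7]]
rim 4660 [[-87.6 -77.5   5.6]
 [-22.5  71.7   7.3]
 [ 87.8  80.6  10.5]]
lip 9104 [[-128.4  -76.1   15.5]
 [-107.1   31.2   17.3]
 [ -89.9   79.8   19.1]] ((-109.40020751953125, 0.5219955444335938), (40.09672546386719, 159.96324157714844), 0.1747245341539383)
side rim y [65.24534802 80.56110997]
```

```bash
cat >> h.py <<'E'
SEAT=SEAT+[-.0015*np.cos(np.radians(YAW)),-.0015*np.sin(np.radians(YAW)),0]
E
python3 -c "
from h import *
togo(tcp(.03,.045,22,Y=.0022),YAW,-22)
togo(tcp(.03,.09,22,Y=.0022),YAW,-22)
"
```

```text
t 19.25 tcp [ 0.5767 -0.3235  0.1977] w 0.0153 F [ 1.5  0.7 -2.3]
shift [-0.105 -1.299  1.819] turn [-0.005  -0.0001  0.0008] q [-0.76  0.49  1.66  0.26  0.68 -0.65]
t 19.25 tcp [ 0.5767 -0.3235  0.1977] w 0.0153 F [ 1.5  0.7 -2.3]
shift [-0.106 -0.759  0.42 ] turn [-0.005  -0.0001  0.0008] q [-0.76  0.49  1.66  0.26  0.68 -0.65]
```

carry_out:
  plan:
    - {"claw":1,"dx":-0.1,"dy":-0.4,"dz":0.2,"ax":-0.004,"ay":0,"az":0}
    - {"claw":1,"dx":0,"dy":-0.35,"dz":0.4,"ax":0,"ay":0,"az":0}
    - {"claw":1,"dx":0,"dy":-0.2,"dz":0.4,"ax":0,"ay":0,"az":0}
    - {"claw":1,"dx":0,"dy":-0.2,"dz":0.4,"ax":0,"ay":0,"az":0}
    - {"claw":1,"dx":0,"dy":-0.1,"dz":0.3,"ax":0,"ay":0,"az":0}
    - {"claw":1,"dx":0,"dy":0,"dz":0,"ax":0,"ay":0,"az":0}

```text
t: 20.0
tool_pos: [0.5662, -0.3244, 0.1361]
tcp_rot: [[0.278, 0.89, 0.361], [0.96, -0.257, -0.108], [-0.004, 0.377, -0.926]]
force: [0.6, -0.6, -2.8]
gripper_width: 0.0156
```

```bash
python3 - <<'E'
from h import *
togo(tcp(.03,.034,22,Y=.0022),YAW,-22)
f,P,im=pts("wrist"); s=arm.read_state(); cv2.imwrite("pics/w4.png",f)
hsv=cv2.cvtColor(f,cv2.COLOR_BGR2HSV); H,S,V=[hsv[...,i] for i in range(3)]
ok=~np.isnan(P[...,0]); y=np.radians(YAW); A=np.array([[np.cos(y),np.sin(y)],[-np.sin(y),np.cos(y)]])
def sf(q): return np.c_[(q[:,:2]-SEAT[:2])@A.T,q[:,2]-SEAT[2]]*1000
print("tcp",sf(s["tool_pos"][None]).round(1))
b=sf(P[ok&(H>100)&(H<125)&(S>120)&(V>50)&(P[...,2]>.09)]); print("blue",np.percentile(b,[.2,99.8],0).round(1))
t=sf(P[ok&(H>20)&(H<35)&(S>120)&(V>80)&(P[...,2]<.2)&(P[...,0]<.6)]); t=t[abs(t[:,1])<40]; print("tongue",np.percentile(t,[.5,99.5],0).round(1))
G=sf(P[ok&(S<60)&(V>120)])
r=G[(G[:,2]>5)&(G[:,2]<11)&(G[:,1]>60)&(G[:,1]<90)&(abs(G[:,0])<60)]; print("rim y",np.percentile(r[:,1],[1,99]))
l=G[(G[:,2]>15)&(G[:,2]<21)&(abs(G[:,1])<100)&(abs(G[:,0])<150)]; print("lip",cv2.minAreaRect(l[:,:2].astype(np.float32)))
E
```

```text
t 20.0 tcp [ 0.5662 -0.3244  0.1361] w 0.0156 F [ 0.6 -0.6 -2.8]
shift [ 0.024 -0.392  0.356] turn [0.0007 0.0004 0.0022] q [-0.78  0.57  1.74  0.37  0.51 -0.79]
tcp [[31.9  1.4 61.6]]
blue [[-36.5  -1.   26.1]
 [101.4  58.9 140.2]]
tongue [[-70.  -11.1  10. ]
 [-36.8  38.  114.9]]
rim y [65.05923106 80.6793627 ]
lip ((-108.02617645263672, 14.646110534667969), (132.29910278320312, 40.34001541137695), 89.93608093261719)
```

View pics/w4.png

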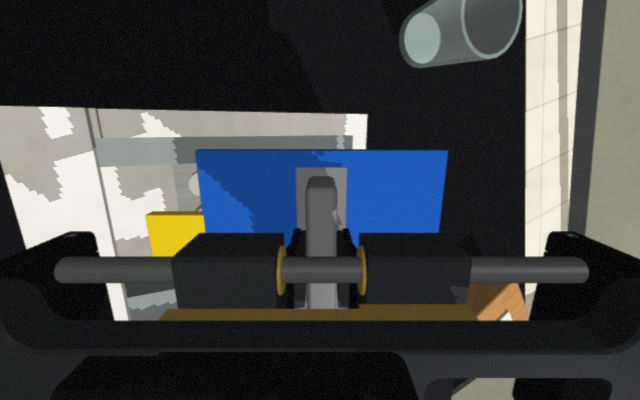

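Cover centre sits 2.5 mm to -y of the TCP while the incubator centre is +0.6 mm, so I'll shift +y slightly, then lower and slide under the lip.

carry_out:
  plan:
    - {"claw":1,"dx":0.05,"dy":-0.2,"dz":0.18,"ax":0,"ay":0,"az":0.002}
    - {"claw":1,"dx":0,"dy":-0.2,"dz":0.18,"ax":0,"ay":0,"az":0}
    - {"claw":1,"dx":0,"dy":0,"dz":0,"ax":0,"ay":0,"az":0}

```text
t: 20.42
tool_pos: [0.56, -0.3213, 0.1221]
tcp_rot: [[0.284, 0.888, 0.362], [0.959, -0.262, -0.11], [-0.002, 0.379, -0.926]]
force: [-0.2, 1.2, -2.5]
gripper_width: 0.0163
```

```bash
python3 -c "
from h import *
togo(tcp(.03,.033,22,Y=.0028),YAW,-22)
togo(tcp(.001,.033,22,Y=.0028),YAW,-22)
"
```

```text
t 20.43 tcp [ 0.56   -0.3213  0.1221] w 0.0163 F [-0.2  1.2 -2.5]
shift [ 0.001 -0.019  0.038] turn [0.0014 0.0008 0.0002] q [-0.78  0.59  1.77  0.4   0.47 -0.82]
t 20.43 tcp [ 0.56   -0.3213  0.1221] w 0.0163 F [-0.2  1.2 -2.5]
shift [ 0.001 -0.914 -0.328] turn [0.0014 0.0008 0.0002] q [-0.78  0.59  1.77  0.4   0.47 -0.82]
```

carry_out:
  plan:
    - {"claw":1,"dx":0,"dy":-0.3,"dz":-0.11,"ax":0,"ay":0,"az":0}
    - {"claw":1,"dx":0,"dy":-0.3,"dz":-0.11,"ax":0,"ay":0,"az":0}
    - {"claw":1,"dx":0,"dy":-0.25,"dz":-0.1,"ax":0,"ay":0,"az":0}
    - {"claw":1,"dx":0,"dy":0,"dz":0,"ax":0,"ay":0,"az":0}

```text
t: 20.92
tool_pos: [0.5318, -0.313, 0.1219]
tcp_rot: [[0.285, 0.887, 0.363], [0.959, -0.262, -0.111], [-0.003, 0.379, -0.925]]
force: [-0.3, 0.4, -2.0]
gripper_width: 0.0157
```

```bash
python3 -c "
from h import *
togo(tcp(.001,.033,22,Y=.0028),YAW,-22)
for a,Z in ((22,.031),(18,.026),(14,.021),(10,.0155),(6,.010),(3,.006),(0,.0015)): print(a);togo(tcp(.0755*np.cos(np.radians(a))-.0735,Z,a,Y=.0028),YAW,-a)
" | grep -v '^t'
```

```text
shift [ 0.005 -0.003  0.037] turn [0.0016 0.0009 0.0001] q [-0.81  0.56  1.84  0.46  0.43 -0.91]
22
shift [ 0.005 -0.167  0.042] turn [0.0016 0.0009 0.0001] q [-0.81  0.56  1.84  0.46  0.43 -0.91]
18
shift [ 0.006 -0.142  0.22 ] turn [0.0238 0.0009 0.0001] q [-0.81  0.56  1.84  0.46  0.43 -0.91]
14
shift [ 0.006 -0.129  0.396] turn [0.046  0.0009 0.    ] q [-0.81  0.56  1.84  0.46  0.43 -0.91]
10
shift [ 0.007 -0.133  0.585] turn [0.0682 0.001  0.    ] q [-0.81  0.56  1.84  0.46  0.43 -0.91]
6
shift [ 0.007 -0.149  0.772] turn [ 0.0905  0.001  -0.    ] q [-0.81  0.56  1.84  0.46  0.43 -0.91]
3
shift [ 0.008 -0.167  0.907] turn [ 1.071e-01  1.000e-03 -1.000e-04] q [-0.81  0.56  1.84  0.46  0.43 -0.91]
0
shift [ 0.008 -0.198  1.055] turn [ 1.238e-01  1.000e-03 -1.000e-04] q [-0.81  0.56  1.84  0.46  0.43 -0.91]
```

carry_out:
  plan:
    - {"claw":1,"dx":0,"dy":-0.03,"dz":0.1,"ax":0.012,"ay":0,"az":0}
    - {"claw":1,"dx":0,"dy":-0.03,"dz":0.1,"ax":0.012,"ay":0,"az":0}
    - {"claw":1,"dx":0,"dy":-0.02,"dz":0.1,"ax":0.011,"ay":0,"az":0}
    - {"claw":1,"dx":0,"dy":0,"dz":0.1,"ax":0.011,"ay":0,"az":0}
    - {"claw":1,"dx":0,"dy":0,"dz":0,"ax":0,"ay":0,"az":0}

```text
t: 21.55
tool_pos: [0.5342, -0.315, 0.1106]
tcp_rot: [[0.287, 0.93, 0.23], [0.958, -0.277, -0.073], [-0.005, 0.241, -0.97]]
force: [-0.5, -0.3, -3.1]
gripper_width: 0.0156
```

```bash
python3 -c "
from h import *
for a,Z in ((14,.021),(10,.0155),(6,.010),(3,.006),(0,.0015)): print(a);togo(tcp(0,Z,a,Y=.0028),YAW,-a)
"
```

```text
14
t 21.55 tcp [ 0.5342 -0.315   0.1106] w 0.0156 F [-0.5 -0.3 -3.1]
shift [ 0.045 -0.066  0.025] turn [-0.0002  0.0016 -0.0005] q [-0.77  0.6   1.73  0.19  0.6  -0.62]
10
t 21.55 tcp [ 0.5342 -0.315   0.1106] w 0.0156 F [-0.5 -0.3 -3.1]
shift [ 0.046 -0.078  0.204] turn [ 0.022   0.0016 -0.0006] q [-0.77  0.6   1.73  0.19  0.6  -0.62]
6
t 21.55 tcp [ 0.5342 -0.315   0.1106] w 0.0156 F [-0.5 -0.3 -3.1]
shift [ 0.047 -0.091  0.386] turn [ 0.0443  0.0016 -0.0006] q [-0.77  0.6   1.73  0.19  0.6  -0.62]
3
t 21.55 tcp [ 0.5342 -0.315   0.1106] w 0.0156 F [-0.5 -0.3 -3.1]
shift [ 0.047 -0.099  0.519] turn [ 0.0609  0.0016 -0.0007] q [-0.77  0.6   1.73  0.19  0.6  -0.62]
0
t 21.55 tcp [ 0.5342 -0.315   0.1106] w 0.0156 F [-0.5 -0.3 -3.1]
shift [ 0.048 -0.112  0.67 ] turn [ 0.0776  0.0016 -0.0007] q [-0.77  0.6   1.73  0.19  0.6  -0.62]
```

carry_out:
  plan:
    - {"claw":1,"dx":0.045,"dy":-0.06,"dz":0.1,"ax":0.012,"ay":0.001,"az":0}
    - {"claw":1,"dx":0,"dy":-0.02,"dz":0.1,"ax":0.011,"ay":0,"az":0}
    - {"claw":1,"dx":0,"dy":0,"dz":0.1,"ax":0.011,"ay":0,"az":0}
    - {"claw":1,"dx":0,"dy":0,"dz":0.08,"ax":0.01,"ay":0,"az":0}
    - {"claw":1,"dx":0,"dy":0,"dz":0,"ax":0,"ay":0,"az":0}

```text
t: 22.18
tool_pos: [0.5342, -0.3133, 0.0989]
tcp_rot: [[0.287, 0.953, 0.101], [0.958, -0.285, -0.031], [-0.0, 0.106, -0.994]]
force: [-0.0, 0.8, -2.8]
gripper_width: 0.0157
```

```bash
python3 -c "
from h import *
for a,Z in ((6,.010),(3,.006),(0,.0015)): print(a);togo(tcp(0,Z,a,Y=.0028),YAW,-a)
"
```

```text
6
t 22.18 tcp [ 0.5342 -0.3133  0.0989] w 0.0157 F [-0.   0.8 -2.8]
shift [-0.009  0.022  0.009] turn [ 0.0003  0.0002 -0.0009] q [-0.73  0.65  1.63  0.06  0.77 -0.49]
3
t 22.18 tcp [ 0.5342 -0.3133  0.0989] w 0.0157 F [-0.   0.8 -2.8]
shift [-0.009  0.032  0.142] turn [ 0.017   0.0002 -0.0009] q [-0.73  0.65  1.63  0.06  0.77 -0.49]
0
t 22.18 tcp [ 0.5342 -0.3133  0.0989] w 0.0157 F [-0.   0.8 -2.8]
shift [-0.008  0.04   0.294] turn [ 0.0336  0.0002 -0.0009] q [-0.73  0.65  1.63  0.06  0.77 -0.49]
```

No contact force so far. Last degrees, gently.

carry_out:
  plan:
    - {"claw":1,"dx":0,"dy":0.03,"dz":0.07,"ax":0.009,"ay":0,"az":0}
    - {"claw":1,"dx":0,"dy":0,"dz":0.07,"ax":0.008,"ay":0,"az":0}
    - {"claw":1,"dx":0,"dy":0,"dz":0.07,"ax":0.008,"ay":0,"az":0}
    - {"claw":1,"dx":0,"dy":0,"dz":0.07,"ax":0.008,"ay":0,"az":0}
    - {"claw":1,"dx":0,"dy":0,"dz":0,"ax":0,"ay":0,"az":0}

```text
t: 22.8
tool_pos: [0.5356, -0.3137, 0.0901]
tcp_rot: [[0.287, 0.958, -0.003], [0.958, -0.287, 0.001], [0.0, -0.003, -1.0]]
force: [0.6, 0.4, -2.6]
gripper_width: 0.0156
```

```bash
python3 - <<'E'
from h import *
togo(tcp(0,0,0,Y=.0028),YAW,0)
f,P,im=pts("wrist"); s=arm.read_state(); cv2.imwrite("pics/w5.png",f)
hsv=cv2.cvtColor(f,cv2.COLOR_BGR2HSV); H,S,V=[hsv[...,i] for i in range(3)]
ok=~np.isnan(P[...,0]); y=np.radians(YAW); A=np.array([[np.cos(y),np.sin(y)],[-np.sin(y),np.cos(y)]])
def sf(q): return np.c_[(q[:,:2]-SEAT[:2])@A.T,q[:,2]-SEAT[2]]*1000
b=sf(P[ok&(H>100)&(H<125)&(S>120)&(V>50)&(P[...,2]>.06)&(P[...,2]<.12)]); b=b[(abs(b[:,0])<100)&(abs(b[:,1])<80)];print("blue",np.percentile(b,[.2,50,99.8],0).round(1))
c=b.mean(0);n=np.linalg.svd(b-c,full_matrices=False)[2][2];print("normal",n.round(3))
G=sf(P[ok&(S<60)&(V>120)]); r=G[(G[:,2]>3)&(G[:,2]<12)&(abs(G[:,1])<90)&(abs(G[:,0])<100)]; print("rim",np.percentile(r,[1,50,99],0).round(1))
E
```

```text
t 22.8 tcp [ 0.5356 -0.3137  0.0901] w 0.0156 F [ 0.6  0.4 -2.6]
shift [-0.009  0.023  0.044] turn [-0.001  -0.     -0.0011] q [-0.71  0.69  1.55 -0.    0.91 -0.42]
blue [[-76.3   0.5   4.8]
 [ -1.   37.1   8.4]
 [ 72.3  60.4  23.2]]
normal [0.002 0.009 1.   ]
rim [[-87.4   3.1   5.6]
 [ 18.8  70.8   7.2]
 [ 90.1  80.7  11.6]]
```

View pics/w5.png

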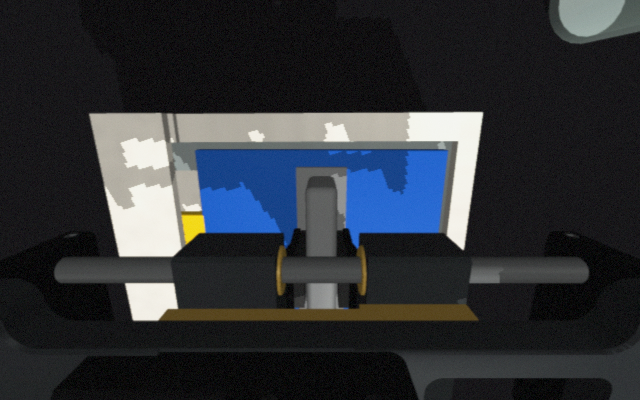

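The cover sits in the recess with even gaps at side (around 250,147) and far end (450,200), tongue under the lip (192,228). It is still carried about 1 mm high, so I'll lower it slowly.

carry_out:
  plan:
    - {"claw":1,"dx":0,"dy":0,"dz":0.03,"ax":0,"ay":0,"az":0}
    - {"claw":1,"dx":0,"dy":0,"dz":0.03,"ax":0,"ay":0,"az":0}
    - {"claw":1,"dx":0,"dy":0,"dz":0,"ax":0,"ay":0,"az":0}

```text
t: 23.22
tool_pos: [0.5352, -0.3135, 0.089]
tcp_rot: [[0.287, 0.958, -0.003], [0.958, -0.287, 0.001], [0.0, -0.003, -1.0]]
force: [-0.2, -0.8, -3.3]
gripper_width: 0.0154
```

carry_out:
  plan:
    - {"claw":1,"dx":0,"dy":0,"dz":0.04,"ax":0,"ay":0,"az":0}
    - {"claw":1,"dx":0,"dy":0,"dz":0.02,"ax":0,"ay":0,"az":0}
    - {"claw":1,"dx":0,"dy":0,"dz":0,"ax":0,"ay":0,"az":0}

```text
t: 23.6
tool_pos: [0.5352, -0.3135, 0.0889]
tcp_rot: [[0.287, 0.958, -0.002], [0.958, -0.287, 0.0], [-0.0, -0.002, -1.0]]
force: [-0.5, -0.1, -1.2]
gripper_width: 0.0157
```

Contact with the ledges: z 0.0751, the force is easing and the cover has stopped descending. Release.

carry_out:
  plan:
    - {"claw":1,"dx":0,"dy":0,"dz":0.02,"ax":0,"ay":0,"az":0}
    - {"claw":0,"dx":0,"dy":0,"dz":0,"ax":0,"ay":0,"az":0}
    - {"claw":0,"dx":0,"dy":0,"dz":0,"ax":0,"ay":0,"az":0}
    - {"claw":0,"dx":0,"dy":0,"dz":0,"ax":0,"ay":0,"az":0}
    - {"claw":0,"dx":0,"dy":0,"dz":0,"ax":0,"ay":0,"az":0}
    - {"claw":0,"dx":0,"dy":0,"dz":-0.2,"ax":0,"ay":0,"az":0}
    - {"claw":0,"dx":0,"dy":0,"dz":-0.5,"ax":0,"ay":0,"az":0}
    - {"claw":0,"dx":0,"dy":0,"dz":-1,"ax":0,"ay":0,"az":0}
    - {"claw":0,"dx":0,"dy":0,"dz":-1,"ax":0,"ay":0,"az":0}
    - {"claw":0,"dx":0,"dy":0,"dz":-1,"ax":0,"ay":0,"az":0}
    - {"claw":0,"dx":0,"dy":0,"dz":-1,"ax":0,"ay":0,"az":0}
    - {"claw":0,"dx":0,"dy":0,"dz":0,"ax":0,"ay":0,"az":0}

```text
t: 25.1
tool_pos: [0.5367, -0.3147, 0.2396]
tcp_rot: [[0.287, 0.958, 0.003], [0.958, -0.287, -0.004], [-0.003, 0.005, -1.0]]
force: [-0.5, 0.5, 0.0]
gripper_width: 0.0873
```

```bash
python3 - <<'E'
from h import *
s=arm.read_state(); print(s["t"],s["tool_pos"],s["force"],s["gripper_width"])
f,P,im=pts("wrist"); cv2.imwrite("pics/w6.png",f)
hsv=cv2.cvtColor(f,cv2.COLOR_BGR2HSV); H,S,V=[hsv[...,i] for i in range(3)]
ok=~np.isnan(P[...,0]); y=np.radians(YAW); A=np.array([[np.cos(y),np.sin(y)],[-np.sin(y),np.cos(y)]])
def sf(q): return np.c_[(q[:,:2]-SEAT[:2])@A.T,q[:,2]-SEAT[2]]*1000
b=sf(P[ok&(H>100)&(H<125)&(S>120)&(V>50)]); b=b[(abs(b[:,0])<100)&(abs(b[:,1])<80)&(abs(b[:,2]-8)<8)];print("blue",np.percentile(b,[.3,50,99.7],0).round(1))
c=b.mean(0);n=np.linalg.svd(b-c,full_matrices=False)[2][2];print("normal",n.round(3))
G=sf(P[ok&(S<60)&(V>120)]); r=G[(G[:,2]>3)&(G[:,2]<12)&(abs(G[:,1])<90)&(abs(G[:,0])<100)]; print("rim",np.percentile(r,[.5,50,99.5],0).round(1))
E
```

```text
25.1 [ 0.53667524 -0.31469716  0.23963979] [-0.51858352  0.52086486  0.03186373] 0.0872576927268907
blue [[-76.5 -59.2   5.2]
 [  1.5   5.6   7.1]
 [ 71.6  59.9   9.6]]
normal [-0.     0.001  1.   ]
rim [[-86.7 -78.8   3.9]
 [ 14.1  30.8   7.2]
 [ 90.6  80.8  11.5]]
```

View pics/w6.png

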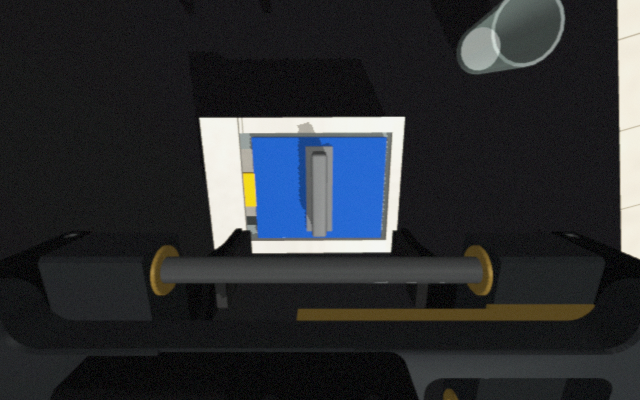

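The cover is centred in the recess (plate 252–387, 135–240), flush with the rim and level, with the tongue under the lip (249,190). Handing in.

```bash
python3 -c "
from station import arm
print(arm.close_job())"
```

```text
the job is handed in; nothing more can be done
None
```

The small blue cover is seated in the incubator's recess and released, and the job was handed in at about 25 s of the 67 s allowed; no verdict is reported.

I pulled it out by the tongue, laid it flat on the bench and let go. I then took the grip bar, hooked the tongue under the lip at about 22° and swung the cover down in small steps until the ledges took its weight.

- **Position:** the last wrist-camera check puts the plate about 2.5 mm toward the lip from the seat and 0.3 mm sideways.
- **Height and level:** its top is flush with the rim (7.1 mm against 7.2 mm measured), and it is level within about 0.001 rad.
- **Gripper:** open, 0.15 m clear of the cover, with no contact force.

**Disagreements:**
- The top and wrist cameras differed by 1.5–2 mm on the incubator's position, so I corrected toward the wrist view.
- The wrist view showed the cover held about 2.5 mm off-centre sideways in the grip, which the grasp measurement had not shown. I compensated for that before lowering.

I did not re-measure the bottle, beaker and jar at the end, but no move went near them and no unexpected contact force showed.

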